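# Open the wide supply cupboard on the art-room desk

## Robot

A 6-joint arm with a two-finger parallel gripper is mounted at the origin on the work surface. World frame = base frame: x ahead of the robot, y to its left, z up, the work surface at z = 0. Lengths are in mm, angles in rad, forces in N, time in s.
With the tool pointing down it reaches from about 275 to 1000 mm from the base axis. Payload 8.4 kg.
Tool frame: the origin (TCP) lies midway between the tips of the shut fingers; the grasp point (between the pads) lies 19 mm behind it; y points along the fingers, z is the direction in which the jaws open and shut, and the axes are right-handed (so a half turn about y gives the same grasp; the last joint's range is limited). The gripper opens to 85 mm and grips with 20 to 120 N. Pads are 22 mm wide; open, the fingers measure 114 mm over their backs; the gripper's body (76 mm by 85 mm) begins 54 mm behind the grasp point. The pads swing forward as they close: fully open they stand 13 mm farther back than shut.
Start: joints at [1.298, 0.353, 1.633, -0, 1.155, -0.002], TCP at [167.187, 602.226, 231.281] pointing down, gripper open.
Joint ranges: [-2.63, 2.63], [-0.92, 2.1], [0.06, 2.66], [-1.3, 4.44], [0, 2.69], [-3.02, 3.02]. Speed limits (rad/s): [2.22, 2.22, 2.79, 3.14, 3.14, 3.14].

## Interface

Orientations are given as [roll, pitch, yaw] about the fixed x, y, z axes, in that order (R = Rz(yaw) Ry(pitch) Rx(roll)).
In Python, from rig import r gives the robot as it stands. The module is installed in compiled form; this text tells all that it offers.
- The arm moves only by the tool apply_moves, never from a script. Its argument "plan" is text: rows parted by semicolons, each of 7 numbers parted by spaces: the shift along the tool's x, y, z in cm, then the turn, a rotation vector about the tool's x, y, z in degrees, then the closure, from 0 (fully open) to 1 (shut). A call has 1 to 20 rows; each row shifts and turns the pose as measured when the row begins, along the tool's axes as they then stand; what a row does not reach is not made up. A row lasts 1/10 s, in which the tool goes at most 50 mm and 8.59 degrees, less where a joint would pass 70% of its speed; a pose out of reach is approached as far as the arm can. A call is refused whole if a number of a shift passes 5 or a number of a turn 8.59, either way. A call with a gripper value outside its range is refused whole. The fingers move at their own pace and stop on an object; "squeeze" is the grip in N (left out, the last holds). Time passes only in rows, so rows that do not move let the fingers close. It gives the time, the measured TCP pose, the force and the opening at its end, in the units of the state.
- r.sense(): the state, without advancing time (a new reading comes with each control period).
- r.grab_frame(name): name is "side" or "top"; returns the picture (400x640x3 uint8, blue, green, red); there is no depth.
- r.get_calibration(name): a dict with "vertical_fov" (degrees; the focal length in pixels is half the picture's height over the tangent of half this angle, whatever the lens; pixels are square), "cx", "cy" (the principal point, pixels), "R" (3x3) and "t" (3): a world point X has camera coordinates R X + t. Camera axes: x right, y down, z forward; pixel columns grow to the right and rows downward; lengths in mm; the calibration is good to about 2 mm. A picture is of the moment at which its call begins. get_calibration takes no time and is no camera call.
- r.sign_off(): hands the job in, once; it reports no verdict.
The state is a dict: "clock": time; "qpos": joint angles; "qvel": joint speeds; "joint_efforts": joint torques, N m; "eef_pos": TCP position; "tcp_rot": TCP orientation; "contact_force": force on the tool from outside, world axes, zero at the start; "wrist_torque": the same for the moment, N m; "opening": opening from 0.0 (shut) to 1.0 (fully open).
Only numpy, scipy, OpenCV 4.12 (cv2) and the standard library are available. Lean on these libraries where they do the work, as an engineer would, in place of code of your own. Each camera call takes 0.05 s, during which the arm holds its last target. There are 200 camera calls.

## Task

Two plywood supply cupboards stand on the art-room desk. Take the handle of the wider cupboard's door and swing that door wide open, to about a right angle, so that the stock can be reached; let go and leave it standing open. Leave the narrower cupboard shut.

Things in the scene. Friction and masses are not known exactly. Their poses are not given: they have to be found in the camera images.
- wide_handle (a point): Grip point on the wide door's handle: an upright round steel bar, 14 mm thick, 170 long, its axis 40 mm before the door's face, by the door's right edge seen from the robot. The point is on the axis, 25 mm below the bar's top end, 207 above the desk; 32 and 88 mm below it posts join bar and door, above them the gap is free. Axes: the door's; z up, -x out of its face, y towards the hinge
- wide_hinge (a point): Point on the upright hinge line of the wide door: its left (+y) edge seen from the robot, in the plane of its outer face, level with wide_handle, which lies 40 mm before it (-x) and 199 mm to its right (-y) in the door's axes. The fixed cupboard is 240 mm wide, 220 deep, 240 high, door towards the robot, flat top with a pot of pens standing on its rear half
- wide_door (a joint): Opening angle of the wide door (white, 234 mm wide, 15 thick, 232 high, 0.6 kg), rad: 0 shut, growing as it opens towards the robot, clockwise seen from above; 1.57 is a right angle, stop at 1.9. It may start slightly ajar. The hinge is light (under 1 N at the handle) and the door stays where it is left
- narrow_door (a joint): Opening angle of the narrow cupboard's door, rad: 0 shut (its start), growing as it opens. That fixed cupboard stands beside the wide one, left or right of it, alike in make, height, depth and handle but 150 mm wide; its handle is 109 mm from its hinge, a jar stands on the rear of its top and a glue gun lies before it

How it is judged:
By the outcome, as a careful person would: the job done as asked, in the order asked, and still so for the second after the job is handed in, with the robot touching nothing.
It also fails if it takes over 42 s, if anything falls off the work surface, if the arm or the gripper's body presses on something with over 40 N, if the wrist force passes 120 N, or if a joint passes its speed limit or range.

## Working session

There is one attempt and no reset: what is moved stays moved. The work goes in short steps, Python scripts to look and compute and a tool call to move; the robot and the scene stay as the last step left them, time stands still between calls to the robot, and variables do not carry over. Pictures are saved under pics/ and viewed, about 8 in all and at most 12, crops included, and the job is handed in when it is done.

Besides the shell and the picture viewer there is one more tool, called after "Call:" as name(argument=value, ...) on one line, values as JSON. apply_moves: Moves the arm, as the interface text tells. Its arguments: {"type":"object","properties":{"plan":{"type":"string"},"squeeze":{"type":"number"}},"required":["plan"]}

```bash
mkdir -p pics; python3 - <<'E'
from rig import r
import cv2
for n in("side","top"):
    cv2.imwrite(f"pics/{n}0.png",r.grab_frame(n)); print(n,r.get_calibration(n))
print(r.sense())
E
```

```text
side {'vertical_fov': 50.52876996687961, 'cx': 320.81027214673475, 'cy': 199.0220332895949, 'R': array([[-0.99773733, -0.06714439,  0.00344279],
       [-0.05250176,  0.7461213 , -0.66373682],
       [ 0.04199746, -0.66241576, -0.74795827]]), 't': array([ 624.45025369,  123.90234917, 1154.16076974])}
top {'vertical_fov': 47.74025194014709, 'cx': 313.85881951588146, 'cy': 204.6787176183399, 'R': array([[ 2.93192830e-02, -9.99566713e-01,  2.60126002e-03],
       [-9.92881282e-01, -2.94235450e-02, -1.15416699e-01],
       [ 1.15443229e-01,  8.01192473e-04, -9.93313757e-01]]), 't': array([  -5.84560172,  657.44909511, 1323.68954562])}
{'clock': 0.1, 'qpos': array([ 1.29762053e+00,  3.53557581e-01,  1.63406601e+00,  1.81589911e-05,
        1.15520838e+00, -2.38513293e-03]), 'qvel': array([-0.00036681, -0.00111888, -0.00427404,  0.00156411,  0.00034191,
       -0.00159273]), 'joint_efforts': array([-5.01152790e-04, -6.06360698e+01, -3.42824364e+01,  1.16520289e-05,
        3.96339688e-03, -3.72399575e-05]), 'eef_pos': array([167.05218611, 601.81218551, 230.64739599]), 'tcp_rot': array([-1.57203560e+00,  1.95600691e-05, -2.70798021e-01]), 'contact_force': array([ 0.48065552, -0.41188935,  0.21390163]), 'wrist_torque': array([ 0.0522714 , -0.0302279 ,  0.03901528]), 'opening': 0.9970816392860228}
```

View pics/side0.png

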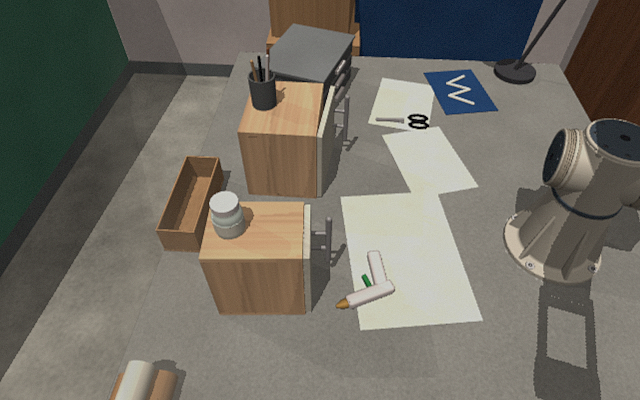

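View pics/top0.png

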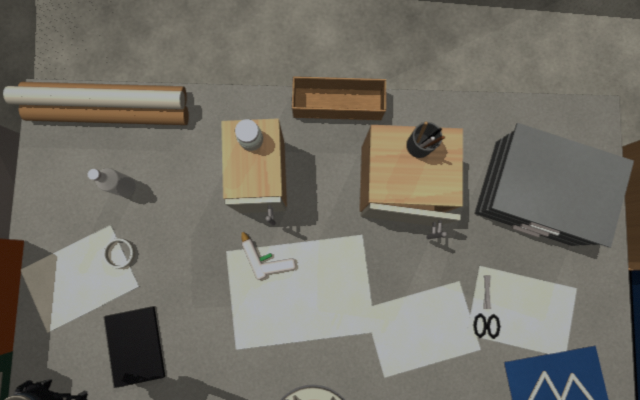

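Side view: the narrow cupboard (jar) is nearer and on the robot's left. The wide one (pens, about px 290,140) is slightly ajar, with its handle near (347,120). In the top view its handle is near (440,232) and its hinge near (370,208). Next I enlarge both crops.

```bash
python3 - <<'E'
import cv2,numpy as np
a=cv2.imread("pics/side0.png")[70:205,230:380];b=cv2.imread("pics/top0.png")[115:250,350:500]
f=lambda i:cv2.resize(i,None,fx=5,fy=4.4 if 0 else 5,interpolation=cv2.INTER_CUBIC)
a=f(a);b=f(b)
for i,(x0,y0) in((a,(230,70)),(b,(350,115))):
    for k in range(0,150,10):
        cv2.line(i,(k*5,0),(k*5,6 if k%50 else 14),(0,0,255),1); cv2.putText(i,str(x0+k),(k*5,22),0,.35,(0,0,255))
        if k<135: cv2.line(i,(0,k*5),(6,k*5),(0,0,255),1); cv2.putText(i,str(y0+k),(8,k*5+4),0,.35,(0,0,255))
cv2.imwrite("pics/a1.png",a[:600]);cv2.imwrite("pics/b1.png",b[:] if b.shape[0]<=600 else b[75:])
E
```

```text
(no output)
```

View pics/a1.png

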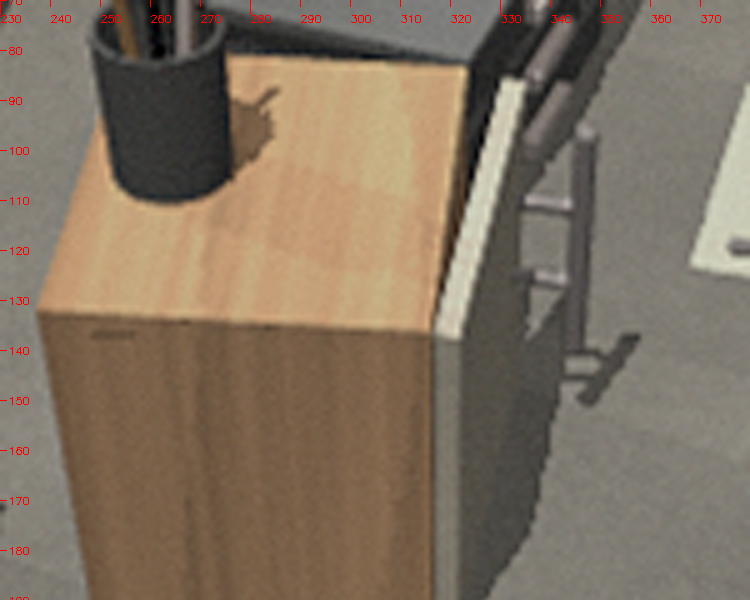

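View pics/b1.png

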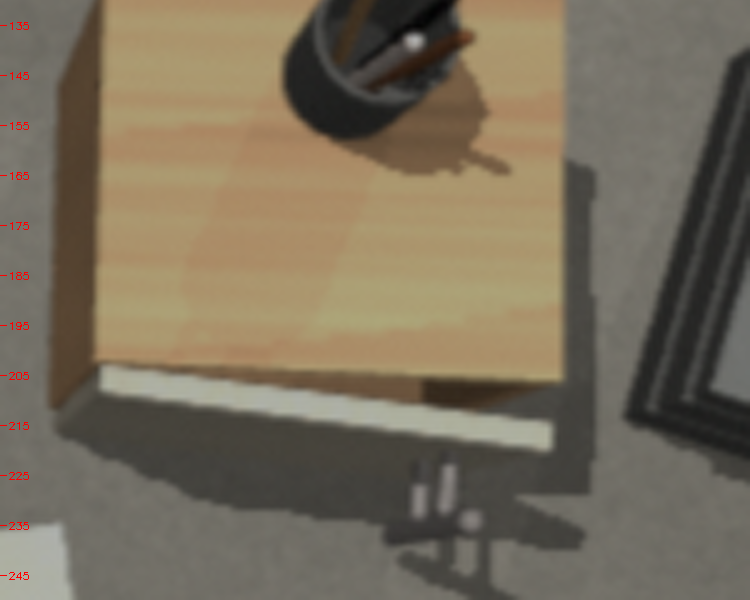

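Crops: in the top view the bar's top end is at (444,234) and the door's outer top corners are at (369.6,207.6) for the hinge and (460.4,220) for the free edge. In the side view these are (347,95.7), (322,137.6) and (335,86.6). The door is slightly ajar.

```bash
cat > h.py <<'E'
from rig import r
import numpy as np,cv2
C={}
for n in("side","top"):
    c=r.get_calibration(n);f=200/np.tan(np.radians(c["vertical_fov"])/2)
    C[n]=(np.array([[f,0,c["cx"]],[0,f,c["cy"]],[0,0,1]]),c["R"],np.array(c["t"]).reshape(3,1))
P={n:C[n][0]@np.hstack(C[n][1:]) for n in C}
def tri(s,t):
    X=cv2.triangulatePoints(P["side"],P["top"],np.array(s,float),np.array(t,float)).ravel();return X[:3]/X[3]
def proj(n,X):
    v=P[n]@np.append(X,1);return v[:2]/v[2]
def atz(n,p,z):
    K,R,t=C[n];d=R.T@np.linalg.inv(K)@np.append(p,1);o=-(R.T@t).ravel();return o+d*(z-o[2])/d[2]
E
python3 - <<'E'
from h import *
for nm,s,t,z in(("bar",(347,95.7),(444,234),232),("hinge",(322,137.6),(369.6,207.6),236),("free",(335,86.6),(460.4,220),236)):
    print(nm,tri(s,t).round(1),atz("side",s,z).round(1),atz("top",t,z).round(1))
for p in((370,204),(463,206)): print("cup front",atz("top",p,240).round(1))
for p in((315,304),(305,305)): pass
E
```

```text
bar [ 570.9 -324.2  226.2] [ 572.7 -316.1  232. ] [ 569.  -322.3  232. ]
hinge [ 632.1 -131.   228.7] [ 631.9 -122.5  236. ] [ 631.  -130.1  236. ]
free [ 607.9 -366.4  227. ] [ 608.9 -353.1  236. ] [ 605.9 -363.4  236. ]
cup front [ 639.9 -130.5  240. ]
cup front [ 641.8 -369.   240. ]
```

Estimates agree: hinge about (631,-130), handle bar about (570,-323), door ajar by about 0.11 rad. I will rise, then travel across.

Call:
apply_moves(plan="0 -4 0 0 0 0 0;0 -4 0 0 0 0 0;0 -4 0 0 0 0 0;2.9 0 -3.5 0 0 0 0;2.9 0 -3.5 0 0 0 0;2.9 0 -3.5 0 0 0 0;2.9 0 -3.5 0 0 0 0;2.9 0 -3.5 0 0 0 0;2.9 0 -3.5 0 0 0 0;2.9 0 -3.5 0 0 0 0;2.9 0 -3.5 0 0 0 0;2.9 0 -3.5 0 0 0 0;2.9 0 -3.5 0 0 0 0;2.9 0 -3.5 0 0 0 0;2.9 0 -3.5 0 0 0 0;2.9 0 -3.5 0 0 0 0;2.9 0 -3.5 0 0 0 0;2.9 0 -3.5 0 0 0 0;2.9 0 -3.5 0 0 0 0;0 0 0 0 0 0 0", squeeze=40)

```text
clock: 2.1
eef_pos: [471.7, -88.9, 353.8]
tcp_rot: [-1.578, -0.002, -0.266]
contact_force: [0.4, 0.6, -0.4]
opening: 0.996
```

Call:
apply_moves(plan="2.6 0 -3.4 0 0 0 0.3;2.6 0 -3.4 0 0 0 0.3;2.6 0 -3.4 0 0 0 0.3;2.6 0 -3.4 0 0 0 0.3;2.6 0 -3.4 0 0 0 0.3;2.6 0 -3.4 0 0 0 0.3;0 0 0 0 -4.6 0 0.3;0 0 0 0 -4.6 0 0.3;0 0 0 0 0 0 0.3;0 0 0 0 0 0 0.3")

```text
clock: 3.1
eef_pos: [569.8, -333.1, 349.4]
tcp_rot: [-1.572, 0.007, -0.104]
contact_force: [-0.9, -0.5, 0.2]
opening: 0.699
```

Call:
apply_moves(plan="0 0 1.0 0 0 0 0.3;0 3.5 0 0 0 0 0.3;0 3.5 0 0 0 0 0.3;0 3.0 0 0 0 0 0.3;0 0 0 0 0 0 0.3")

```text
clock: 3.6
eef_pos: [571.3, -317.5, 249.4]
tcp_rot: [-1.572, 0.003, -0.109]
contact_force: [-0.6, 1.5, -0.6]
opening: 0.703
```

```bash
python3 - <<'E'
from h import *
s=r.sense();print(s["eef_pos"],s["tcp_rot"])
f=lambda n,x,y:cv2.resize(r.grab_frame(n)[y:y+120,x:x+130],None,fx=3,fy=3,interpolation=cv2.INTER_CUBIC)
cv2.imwrite("pics/c.png",np.hstack([f("side",270,30),f("top",370,150)]))
for n in("side","top"): print(n,proj(n,s["eef_pos"]))
E
```

```text
[ 571.31261858 -317.46914811  249.40181213] [-1.57204573  0.00295245 -0.10851102]
side [347.82075642  90.24695657]
top [444.05884987 232.69116201]
```

View pics/c.png

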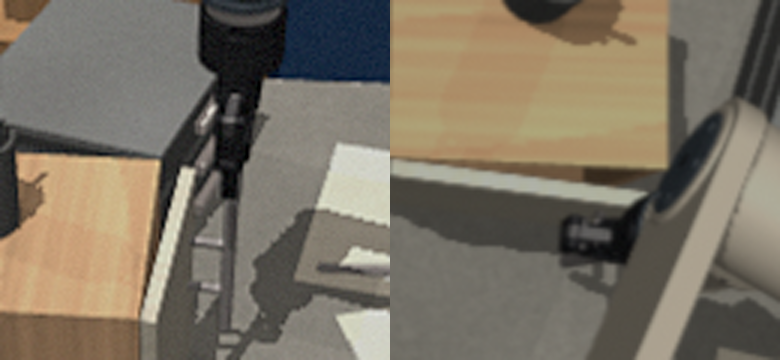

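The side view shows the fingers directly over the bar (crop px about 230,185), in line with it. I descend 58 mm and close.

Call:
apply_moves(plan="0 1.5 -0.4 0 0 0 0.3;0 1.5 0 0 0 0 0.3;0 1.5 0 0 0 0 0.3;0 1.3 0 0 0 0 0.3;0 0 0 0 0 0 0.3")

```text
clock: 4.2
eef_pos: [575.7, -324.4, 196.5]
tcp_rot: [-1.578, -0.01, -0.109]
contact_force: [0.5, -0.2, -0.9]
opening: 0.699
```

Call:
apply_moves(plan="0 0 0 0 0 0 1;0 0 0 0 0 0 1;0 0 0 0 0 0 1;0 0 0 0 0 0 1;0 0 0 0 0 0 1;0 0 0 0 0 0 1;0 0 0 0 0 0 1;0 0 0 0 0 0 1")

```text
clock: 5.0
eef_pos: [576.4, -322.7, 196.7]
tcp_rot: [-1.574, -0.011, -0.11]
contact_force: [-0.3, 0.3, -3.5]
opening: 0.152
```

Gripped: the opening of 0.152 is about 13 mm, matching the bar. I now swing about the hinge in 4° steps, starting with a short test.

Call:
apply_moves(plan="-1.38 0 0.33 0 4 0 1;-1.38 0 0.33 0 4 0 1;-1.38 0 0.33 0 4 0 1;-1.38 0 0.33 0 4 0 1;0 0 0 0 0 0 1")

```text
clock: 5.5
eef_pos: [523.9, -299.2, 196.7]
tcp_rot: [-1.574, -0.013, -0.399]
contact_force: [0.9, 3.1, -6.9]
opening: 0.144
```

Call:
apply_moves(plan="-1.38 0 0.33 0 4 0 1;-1.38 0 0.33 0 4 0 1;-1.38 0 0.33 0 4 0 1;-1.38 0 0.33 0 4 0 1;-1.38 0 0.33 0 4 0 1;-1.38 0 0.33 0 4 0 1;-1.38 0 0.33 0 4 0 1;0 0 0 0 0 0 1")

```text
clock: 6.3
eef_pos: [456.6, -229.2, 196.7]
tcp_rot: [-1.575, -0.016, -0.889]
contact_force: [0.6, 2.0, -8.8]
opening: 0.15
```

Call:
apply_moves(plan="-1.38 0 0.33 0 4 0 1;-1.38 0 0.33 0 4 0 1;-1.38 0 0.33 0 4 0 1;-1.38 0 0.33 0 4 0 1;-1.38 0 0.33 0 4 0 1;-1.38 0 0.33 0 4 0 1;-1.38 0 0.33 0 4 0 1;-1.38 0 0.33 0 4 0 1;-1.38 0 0.33 0 4 0 1;-1.38 0 0.33 0 4 0 1;0 0 0 0 0 0 1;0 0 0 0 0 0 1")

```text
clock: 7.5
eef_pos: [432.5, -93.0, 196.7]
tcp_rot: [-1.585, -0.019, -1.574]
contact_force: [-4.8, 0.3, -2.3]
opening: 0.15
```

Call:
apply_moves(plan="0 0 0 0 0 0 0.5;0 0 0 0 0 0 0.5;0 0 0 0 0 0 0.5;0 0 0 0 0 0 0.5;0 0 0 0 0 0 0.5;0 -1 0 0 0 0 0.5;0 -2 0 0 0 0 0.5;0 -3 0 0 0 0 0.5;0 -3 0 0 0 0 0.5;0 -3 0 0 0 0 0.5;0 -3 0 0 0 0 0.5;0 0 0 0 0 0 0.5")

```text
clock: 8.7
eef_pos: [437.1, -92.1, 358.4]
tcp_rot: [-1.577, -0.022, -1.571]
contact_force: [0.3, 0.7, 0.5]
opening: 0.498
```

```bash
python3 - <<'E'
from h import *
s=r.sense();print(s["clock"],s["eef_pos"],s["contact_force"])
cv2.imwrite("pics/d.png",np.hstack([r.grab_frame("side")[:,180:580],r.grab_frame("top")[:,200:600]]))
E
```

```text
8.7 [437.13507122 -92.10821493 358.3706298 ] [0.25880968 0.71767796 0.46754933]
```

View pics/d.png

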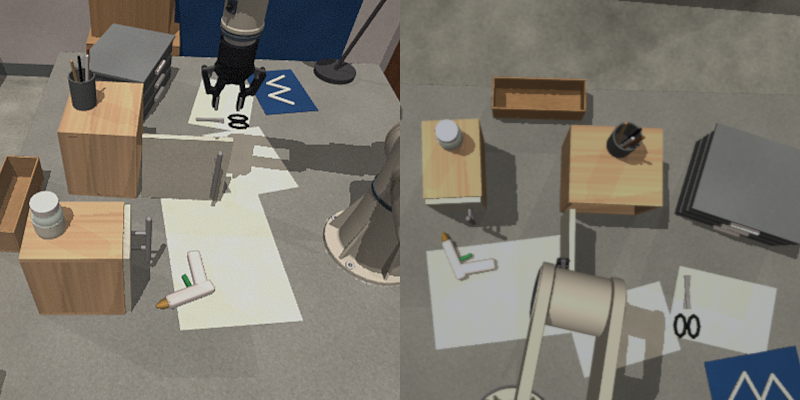

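The door stands open at about a right angle, with its top edge running from crop px (573,210) straight towards the robot. The narrow cupboard is shut, its door edge along (425–480,200), and the gripper is clear above.

```bash
python3 - <<'E'
from rig import r
print(r.sense()["qvel"].round(4)); print(r.sign_off())
E
```

```text
[-0.0022  0.0228  0.0406  0.0005 -0.0153  0.0023]
the job is handed in; nothing more can be done
None
```

The wide cupboard's door is standing open at about a right angle and the job is handed in. It had started about 0.11 rad ajar. I gripped its bar from above, swung it about the hinge, let go and rose clear.

- **Door angle:** the tool's turn and its position before release both put it at about 1.57 rad. The last pictures, taken after release, also show it at roughly a right angle; I judged that by eye and did not measure it again.
- **Other checks:** the narrow cupboard is shut and its glue gun, jar and the pot of pens are where they were. The gripper is about 125 mm above the bar's top with no contact force. I saw at most about 9 N at the wrist in the readings after each move, and the robot's clock read 8.7 s at the last check, of the 42 s allowed.
- **Disagreements:** triangulated heights came out 6 to 9 mm lower than the stated dimensions, so I relied on the stated heights. The tool was also about 5 mm off the bar's centre when it closed, but the grip held.

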